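# Clear the bench incubator's lid and hold it at the index

### The arm

A 7-joint arm with a two-finger parallel gripper is mounted at the origin on the work surface. World frame = base frame: x ahead of the robot, y to its left, z up, the work surface at z = 0. Lengths are in m, angles in degrees, forces in N, time in s.
With the tool pointing down it reaches from about 0.35 to 0.775 m from the base axis. Payload 3.1 kg.
Tool frame: the origin (TCP) lies on the centre line of the jaws, within the pads' length; the fingertips stand 17 mm ahead of it and the grasp point (between the pads) lies 2 mm behind it (robot.tip_reach is the distance from the TCP to the fingertips, in m); z points along the fingers, y is the line along which they close (so a half turn about z gives the same grasp; the last joint's range is limited). The gripper opens to 85 mm and grips with 20 to 120 N. Pads are 22 mm wide; open, the fingers measure 114 mm over their backs; the gripper's body (76 mm by 85 mm) begins 54 mm behind the grasp point. The pads swing forward as they close: fully open they stand 13 mm farther back than shut.
Start: joints at [62.47, 17.813, 0.802, 86.603, -0.252, 75.585, -1.558], TCP at [0.234, -0.498, 0.248] pointing down, gripper open.
Joint ranges: [-154.91, 154.91], [-16.99, 109.72], [-72.82, 74.43], [7.12, 147.25], [-82.49, 262.49], [11.32, 116.49], [-174.64, 174.64]. Speed limits (degrees/s): [159.86, 159.86, 180, 180, 180, 180, 180].

### API

Orientations are given as [roll, pitch, yaw] about the fixed x, y, z axes, in that order (R = Rz(yaw) Ry(pitch) Rx(roll)).
In Python, from station import robot, fingers, vision, workorder, recognise gives the robot as it stands. Calls block until the motion is done:
- robot.move_to(position, orientation): joint-space move of the TCP to a pose.
- robot.line_to(position, orientation=None, velocity=0.15, f_stop=None): straight line of the TCP; orientation=None keeps the orientation; velocity is the mean speed in m/s. With f_stop (N) it stops when the force on the tool has changed by that much, and returns True; else False.
- robot.move_j(angles): joint-space move.
- fingers.gripper_to(opening, force=None): opening from 0.0 (shut) to 1.0 (fully open); force is the grip in N (None keeps the last); returns when the fingers have stopped.
- robot.pause(seconds).
- robot.inverse_kinematics(position, orientation): joint angles nearest the present ones, or None.
- vision.grab_frame(name): name is "scene" or "top"; returns the picture (480x640x3 uint8, red, green, blue); there is no depth.
- vision.calibration(name): a dict with "mtx" (3x3 intrinsics, pixels), "k1" (the pictures are not rectified: a ray, as slopes to the right and down, at radius r is drawn at 1 + k1 r^2 times it, then the intrinsics apply), "extrinsics" (4x4, takes a point from world to camera coordinates). Camera axes: x right, y up, looking along -z (the intrinsics and any distortion apply to the point x, -y, -z); pixel columns grow to the right and rows downward; lengths in m; the calibration is good to about 2 mm. A picture is of the moment at which its call begins. calibration takes no time and is no camera call.
A pose or a line that the arm cannot do raises robot.PlanningError and nothing moves.
- workorder.close_job(): hands the job in; it is judged then, once.
Trained networks look in the newest picture that a camera, given by its name, has taken for a name from the list of things; names that differ only in an ending like _2 or _b are one class to them, and where a whole thing is asked for, a point or a joint stands for the part that bears it (a point fixed in the world has none). Each returns a list of dicts, best first, with "p" (0 to 1); they miss things now and then, are a little off and sometimes report something else, mostly with a low value. They report only what shows in the picture. A call takes as long as a camera call.
- recognise(label, camera): "rect" ([centre column, centre row, width, height] in pixels, round what is visible of it).
Readings, each from a call of its own:
- robot.current_time_s(): time.
- robot.current_joint_positions(): joint angles.
- robot.current_dq(): joint speeds.
- robot.current_joint_torque(): joint torques, N m.
- robot.current_tool_pos(): TCP position.
- robot.current_eef_rot(): TCP orientation.
- robot.current_contact_force(): force on the tool from outside, world axes, zero at the start.
- robot.current_torque(): the same for the moment, N m.
- robot.current_finger_gap(): opening from 0.0 (shut) to 1.0 (fully open).
- robot.current_gripper_force(): force on a finger pad.
Only numpy, scipy, OpenCV 4.12 (cv2) and the standard library are available. Lean on these libraries where they do the work, as an engineer would, in place of code of your own. Each camera call takes 0.05 s, during which the arm holds its last target. There are 200 camera calls.

### The job

Clear the lid of the bench incubator: lay the flat dish in the shallow square tray and stand the vial upright in the round pot. Then raise the sprung lid by its bar until the lid lines up with the black index arm at its side, and finish while still holding it there with the gripper, since it falls shut if let go. Do not lift the lid before it is cleared, do not shift the index arm, and leave the tip box, bottle and lens beside the work where they are.

Things in the scene. Friction and masses are not known exactly. Their poses are not given: they have to be found in the camera images.
- incubator: white bench incubator, a fixed box 200 (x) by 220 (y) by 80 mm high, carrying the hinged lid and the index arm. Origin: centre of its underside; its front faces its own -x; its yaw varies by up to 0.25 rad. With the 12 mm lid shut its top is 92 mm above its origin
- lid (a joint): angle of the grey lid, rad: 0 = shut, grows as its front edge rises, stop at 1.4. A spring and its weight pull it shut: about 3.5 N straight up at the bar starts it, about 7 N holds it at 0.85 rad; let go, it falls shut
- lid_hinge (a point): point on the lid's hinge axis, which lies along the incubator's y at the rear (+x) top edge, 100 mm behind its centre and 80 mm above its origin; its axes are the incubator's
- lid_bar (a point): middle of the round steel bar (12 mm thick, 100 mm free length along the incubator's y between two steel arms) held 50 mm in front of the lid's front edge. At lid angle a, it lies 250 cos a - 6 sin a mm in front (-x) of the hinge and 250 sin a + 6 cos a mm above it. It can be pinched from above, fingers in front and behind, and turns between the pads
- lid_mark (a point): point on the lid's left (+y) edge, 130 mm from the hinge axis, at half the lid's thickness
- index (a joint): angle of the index arm, rad, in the same sense as the lid's: the lid lines up with it when the two angles are equal. Starts between 0.45 and 0.85, is held by friction and is not to be moved
- index_mark (a point): where lid_mark is when the lid lines up with the index arm. The arm itself is a black bar 140 mm long, reaching up to about 195 mm above the work surface,, 12 mm high and 8 mm thick, on the lid's hinge axis, 12 mm outside the lid's left (+y) edge
- dish: flat closed white dish, 55 mm across and 16 mm high, 30 g or so, starting on the lid. Origin: centre of its underside, z up
- vial: upright amber vial with a black cap, 28 mm across and 50 mm high, 40 g or so, starting on the lid. Origin: centre of its underside, z up
- tray: fixed shallow square aluminium tray, 120 by 120 mm, 20 mm high, 4 mm walls, floor about 4 mm thick. Origin: centre of its underside; on the incubator's left or right
- pot: fixed round white pot, 120 mm across, 32 mm high, 4 mm wall, floor 5 mm thick. Origin: centre of its underside; on the other side of the incubator
- tipbox: bystander: white tip box with blue lid, 85 by 120 mm, 70 mm high; origin under its centre
- reagent: bystander: amber bottle 56 mm across, 110 mm high; origin under its centre
- objective: bystander: dark lens barrel 32 mm across, 44 mm high; origin under its centre

How it is judged:
By the outcome, as a careful person would: the job done as asked, in the order asked, and still so for the second after the job is handed in, while the arm keeps its last pose, push and grip.
It also fails if it takes over 67 s, if anything falls off the work surface, if the arm or the gripper's body presses on something with over 40 N, if the wrist force passes 120 N, or if a joint passes its speed limit or range.

## Working session

There is one attempt and no reset: what is moved stays moved. The work goes in short steps, each a Python script; the robot and the scene stay as the last script left them, time stands still between calls to the robot, and variables do not carry over. Pictures are saved under pics/ and viewed, at most 10 in all, crops included, and the job is handed in when it is done.

```bash
ls; mkdir -p pics
cat > h.py <<'E'
import numpy as np, cv2
from station import robot, fingers, vision, workorder, recognise
def proj(P,cam):
    c=vision.calibration(cam);E=np.array(c["extrinsics"]);K=np.array(c["mtx"])
    p=np.atleast_2d(P)@E[:3,:3].T+E[:3,3]
    s=np.c_[p[:,0]/-p[:,2],-p[:,1]/-p[:,2]]
    s=s*(1+c["k1"]*(s**2).sum(1,keepdims=True))
    return s@K[:2,:2].T+K[:2,2]
def ray(uv,cam):
    c=vision.calibration(cam);E=np.array(c["extrinsics"]);K=np.array(c["mtx"])
    d=np.linalg.solve(K[:2,:2],np.array(uv,float)-K[:2,2]);s=d.copy()
    for _ in range(30): s=d/(1+c["k1"]*(s@s))
    R=E[:3,:3];return -R.T@E[:3,3], R.T@np.array([s[0],-s[1],-1])
def atz(uv,cam,z):
    o,d=ray(uv,cam);return o+d*(z-o[2])/d[2]
E
python3 - <<'E'
from h import *
for c in("top","scene"):
    im=vision.grab_frame(c);cv2.imwrite(f"pics/{c}0.png",im[:,:,::-1])
    o,d=ray([320,240],c);print(c,vision.calibration(c)["k1"],o.round(3),d.round(3))
    for n in "incubator lid lid_bar index dish vial tray pot tipbox reagent objective".split():
        print(n,[(np.round(r["rect"],1).tolist(),round(r["p"],2)) for r in recognise(n,c)[:2]])
print(robot.current_time_s())
E
```

```text
pics
top -0.08011686859282881 [0.337 0.009 1.203] [ 0.217 -0.012 -0.976]
incubator [([320.6, 233.3, 120.0, 125.4], 0.89), ([196.6, 321.4, 49.1, 55.9], 0.7)]
lid [([319.8, 243.5, 106.2, 116.3], 0.95)]
lid_bar [([321.8, 242.7, 103.0, 110.8], 0.95)]
index [([270.6, 200.2, 20.1, 44.1], 0.53)]
dish [([312.1, 220.6, 22.7, 26.9], 0.91)]
vial [([313.1, 222.1, 24.1, 25.3], 0.59), ([350.4, 228.0, 14.1, 18.6], 0.57)]
tray [([198.1, 319.7, 49.7, 55.2], 0.77), ([320.9, 234.4, 118.9, 133.7], 0.74)]
pot [([457.0, 294.6, 52.2, 48.3], 0.82), ([422.0, 195.9, 12.4, 7.2], 0.68)]
tipbox [([165.9, 226.1, 58.9, 49.8], 0.9)]
reagent [([470.8, 212.2, 27.0, 29.9], 0.95)]
objective [([422.5, 195.9, 10.3, 6.0], 0.49)]
scene -0.020549342927225444 [1.127 0.229 0.851] [-0.575 -0.25  -0.779]
incubator [([307.8, 277.8, 169.2, 162.6], 0.59), ([356.6, 301.8, 48.5, 82.0], 0.49)]
lid [([314.0, 262.8, 161.3, 129.8], 0.64)]
lid_bar [([310.8, 261.9, 160.0, 128.6], 0.82)]
index [([359.9, 304.2, 50.2, 84.8], 0.96)]
dish [([321.7, 269.6, 28.6, 28.7], 0.78)]
vial [([280.9, 234.2, 14.4, 29.9], 0.65)]
tray [([500.2, 269.2, 79.6, 66.4], 0.6)]
pot [([216.6, 182.6, 53.4, 46.0], 0.74)]
tipbox [([519.0, 378.1, 88.9, 64.1], 0.87)]
reagent [([141.4, 228.4, 37.6, 49.8], 0.9)]
objective [([171.3, 278.0, 17.7, 19.8], 0.61)]
1.2
```

View pics/top0.png

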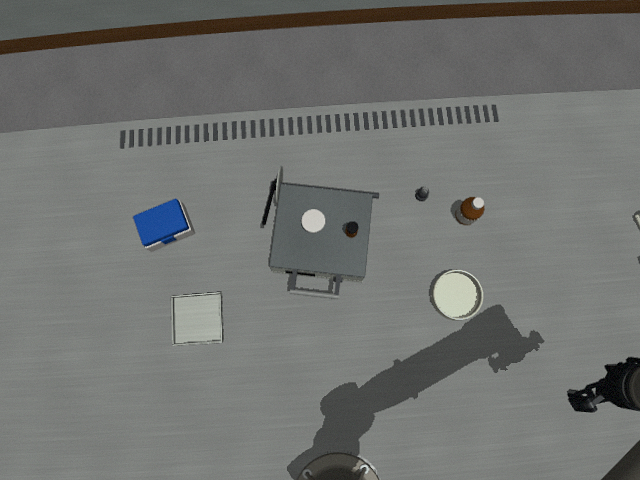

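View pics/scene0.png

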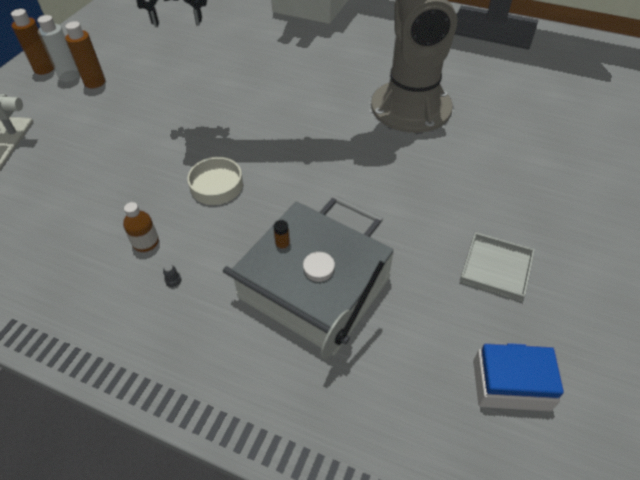

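Top picture: the lid spans (269..376, 184..277), the bar is near (314,293), the dish at (313,220) and the vial at (351,228). The tray is at (198,319), the pot at (457,295) and the index arm at (268,203). The scene view agrees, with the index arm running from (342,337) to (381,265). I'll enlarge both to get exact edges.

Run:
```python
import cv2
a=cv2.imread("pics/top0.png")[155:305,245:395];cv2.imwrite("pics/top0c.png",cv2.resize(a,None,fx=4,fy=4,interpolation=cv2.INTER_CUBIC))
a=cv2.imread("pics/scene0.png")[190:360,210:410];a=cv2.convertScaleAbs(a,alpha=1.5,beta=10);cv2.imwrite("pics/scene0c.png",cv2.resize(a,None,fx=3.5,fy=3.5,interpolation=cv2.INTER_CUBIC))
```

```text
(no output)
```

View pics/top0c.png

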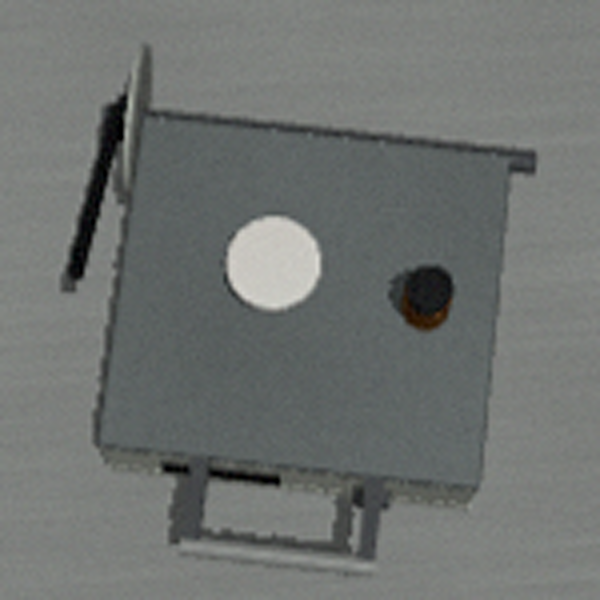

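View pics/scene0c.png

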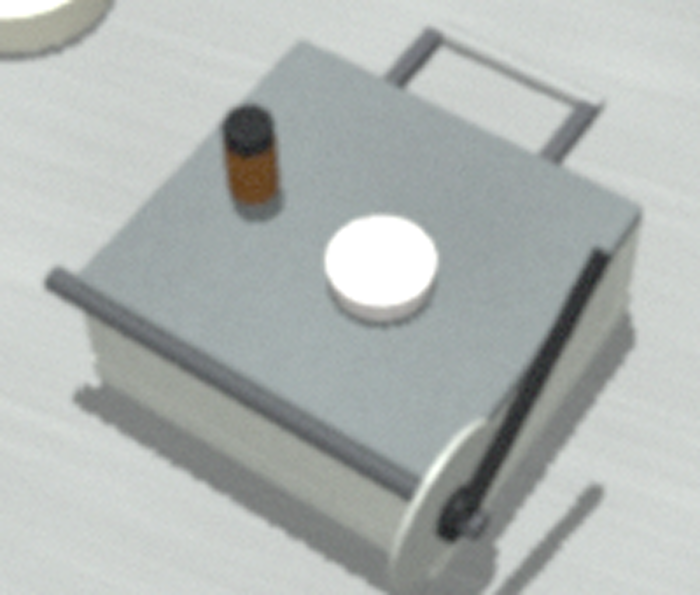

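```bash
cat > fit.py <<'E'
from h import *
from scipy.optimize import least_squares
T=lambda u,v:((u+.5)/4-.5+245,(v+.5)/4-.5+155)
S=lambda u,v:((u+.5)/3.5-.5+210,(v+.5)/3.5-.5+190)
m=[("FL","top",T(100,443)),("FR","top",T(474,487)),("bar","top",T(278.5,558)),("RR","top",T(510,168)),
("FL","scene",S(640,210)),("FR","scene",S(305,42)),("bar","scene",S(517,68)),("tip","scene",S(600,252)),("tip","top",T(73,277))]
def loc(k,a):
    return {"FL":(-.1,.11,.092),"FR":(-.1,-.11,.092),"RR":(.09,-.11,.092),"bar":(-.15,0,.088),
    "tip":(.1-.14*np.cos(a)+.006*np.sin(a),.126,.08+.14*np.sin(a)+.006*np.cos(a))}[k]
def W(p,l): 
    c,s=np.cos(p[2]),np.sin(p[2]);return np.array([p[0]+c*l[0]-s*l[1],p[1]+s*l[0]+c*l[1],l[2]])
def res(p): return np.concatenate([proj(W(p,loc(k,p[3])),c)[0]-uv for k,c,uv in m])
if __name__=="__main__":
    r=least_squares(res,[.55,0,-.1,.6],loss="soft_l1");print(r.x.round(4));print([k[:2] for k in m]);print(r.fun.reshape(-1,2).round(1).tolist())
    def both(n,a,b,z1,z2):
        print(n,atz(a,"top",z1).round(4),atz(b,"scene",z2).round(4))
    both("dish",T(273,263),S(381,262),.108,.108)
    both("vialtop",T(431,291),S(248,122),.142,.142)
    both("tray",(198,319),(498,267),.018,.012)
    both("pot",(457,294.5),(215.5,178),.032,.032)
    both("tip",T(73,277),S(600,252),W(r.x,loc("tip",r.x[3]))[2],W(r.x,loc("tip",r.x[3]))[2])
    print("tip model",W(r.x,loc("tip",r.x[3])),"bar",W(r.x,loc("bar",0)))
    for n,a in(("tipbox",(162,222)),("reag",(478,203)),("obj",(422,191))): print(n,atz(a,"top",.07).round(3))
E
python3 fit.py
```

```text
[ 0.6113 -0.0099 -0.1946  0.5136]
[('FL', 'top'), ('FR', 'top'), ('bar', 'top'), ('RR', 'top'), ('FL', 'scene'), ('FR', 'scene'), ('bar', 'scene'), ('tip', 'scene'), ('tip', 'top')]
[[-1.3, -0.2], [1.2, 0.2], [-0.7, -1.2], [0.3, 0.3], [1.5, -0.7], [-1.2, -1.7], [-0.7, -0.6], [1.2, 0.8], [0.5, -0.5]]
dish [0.6277 0.0085 0.108 ] [0.6299 0.0092 0.108 ]
vialtop [ 0.5961 -0.0775  0.142 ] [ 0.5979 -0.0769  0.142 ]
tray [0.4298 0.2994 0.018 ] [0.4372 0.3063 0.012 ]
pot [ 0.4401 -0.321   0.032 ] [ 0.4485 -0.3156  0.032 ]
tip [0.6159 0.1185 0.154 ] [0.6162 0.1151 0.154 ]
tip model [0.6170141  0.11741139 0.15400907] bar [0.46411006 0.01912642 0.088     ]
tipbox [0.661 0.368 0.07 ]
reag [ 0.651 -0.391  0.07 ]
obj [ 0.691 -0.259  0.07 ]
```

```bash
cat >> h.py <<'E'
YAW=79.0
O=[180,0,YAW]
def st(): print("t",round(robot.current_time_s(),2),"tcp",np.round(robot.current_tool_pos(),4),"gap",round(robot.current_finger_gap(),3),"F",np.round(robot.current_contact_force(),1),"grip",np.round(robot.current_gripper_force(),1))
E
python3 - <<'E'
from h import *
import fit
# refine with lid half-width free
def res(q):
    r=[]
    for k,c,uv in fit.m:
        l=list(fit.loc(k,q[3])); w=q[4]
        if k in("FL","FR","RR"): l[1]=np.sign(l[1])*w
        if k=="tip": l[1]=w+q[5]
        r.append(proj(fit.W(q,l),c)[0]-uv)
    return np.concatenate(r)
from scipy.optimize import least_squares
for y in(.012,.016):
    r=least_squares(lambda p:res([*p,y]),[.61,0,-.19,.5,.108]);print(r.x.round(4),r.fun.reshape(-1,2).round(1).tolist())
for p in([.629,.009,.25],[.434,.302,.2],[.597,-.077,.25],[.444,-.318,.2],[.464,.019,.2]):
    for y in(79,-101): 
        q=robot.inverse_kinematics(p,[180,0,y]);print(p,y,None if q is None else np.round(q,0))
print(robot.current_eef_rot())
E
```

```text
[ 0.6118 -0.0085 -0.1909  0.5041  0.1089] [[-1.3, -0.2], [0.3, -0.2], [-1.1, -1.4], [-0.9, -0.1], [1.6, -0.8], [-0.5, -1.0], [-0.4, -0.3], [-0.6, -0.1], [2.1, 0.2]]
[ 0.6115 -0.0096 -0.195   0.5081  0.1078] [[-0.5, -0.2], [0.1, 0.0], [-0.9, -1.3], [-0.7, 0.1], [0.6, -1.1], [-0.2, -1.1], [-0.6, -0.4], [0.2, 0.5], [1.3, -0.3]]
[0.629, 0.009, 0.25] 79 [ 18.  31. -34.  72.  17.  82. -25.]
[0.629, 0.009, 0.25] -101 [ 31.  40. -62.  71.  34.  88. 144.]
[0.434, 0.302, 0.2] 79 [  3.  26. -55.  93.  22.  72. -67.]
[0.434, 0.302, 0.2] -101 [  7.  29. -62.  93.  26.  74. 110.]
[0.597, -0.077, 0.25] 79 [ 24.  27. -28.  77.  13.  80. -15.]
[0.597, -0.077, 0.25] -101 [ 42.  36. -62.  76.  32.  86. 152.]
[0.444, -0.318, 0.2] 79 [ 46.  20. -15.  91.   6.  70.  18.]
[0.444, -0.318, 0.2] -101 [  26.   19.   11.   92.   -4.   69. -154.]
[0.464, 0.019, 0.2] 79 [ 28.  13. -38. 103.   9.  67. -24.]
[0.464, 0.019, 0.2] -101 [ 45.  19. -62. 102.  18.  69. 148.]
[-1.79999333e+02  1.74268968e-04  2.51430303e+01]
```

Run:
```python
from h import *
D=[.629,.009]
robot.move_to(D+[.25],O); fingers.gripper_to(.85,force=30)
robot.line_to(D+[.135],velocity=.2); st()
print(robot.line_to(D+[.098],velocity=.03,f_stop=3)); st()
p=robot.current_tool_pos(); robot.line_to([*D,p[2]+.004],velocity=.05)
fingers.gripper_to(.3,force=30); st()
z=robot.current_tool_pos()[2]
robot.line_to(D+[z+.12],velocity=.2); st()
print("dz",z-.092); open("dz","w").write(str(z-.092))
cv2.imwrite("pics/s1.png",cv2.resize(vision.grab_frame("scene")[100:400,150:550,::-1],None,fx=1.8,fy=1.8))
```

```text
t 4.51 tcp [0.6299 0.0093 0.1362] gap 0.85 F [ 0.  -0.6  0.3] grip 0.0
True
t 5.56 tcp [0.6288 0.0089 0.1006] gap 0.852 F [-1.5  0.4  4.7] grip 2.4
t 6.12 tcp [0.6304 0.0087 0.1055] gap 0.624 F [ 2.6 -1.1  3.7] grip 32.4
t 6.88 tcp [0.6277 0.0088 0.2235] gap 0.629 F [-0.1 -0.3 -0.6] grip 31.6
dz 0.013456322408486474
```

View pics/s1.png

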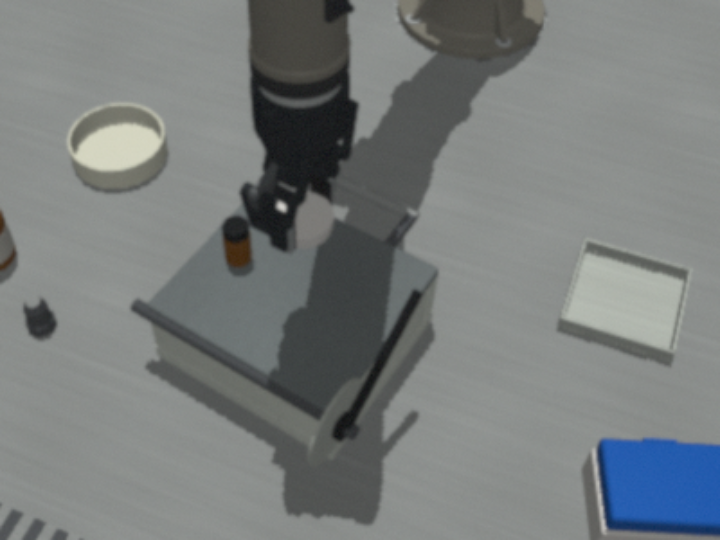

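The scene view shows the dish held between the fingers, clear of the lid, with the vial still standing. Next I'll place the dish, then do the vial.

Run:
```python
from h import *
T=[.433,.302]
dz=float(open("dz").read())
robot.move_to(T+[.22],O); robot.line_to(T+[.05],velocity=.2)
print(robot.line_to(T+[.004+dz-.002],velocity=.03,f_stop=3)); st()
fingers.gripper_to(.85); robot.pause(.2)
robot.line_to(T+[.2],velocity=.25)
V=[.597,-.077]
robot.move_to([V[0],V[1],.25],O); fingers.gripper_to(.7,force=30)
robot.line_to(V+[.122],velocity=.15); st()
fingers.gripper_to(.1,force=30); st()
z=robot.current_tool_pos()[2]
open("vz","w").write(str(z-.092))
robot.line_to(V+[.23],velocity=.2); st()
cv2.imwrite("pics/s2.png",cv2.resize(vision.grab_frame("scene")[100:400,150:550,::-1],None,fx=1.8,fy=1.8))
```

```text
True
t 10.25 tcp [0.4327 0.3018 0.0176] gap 0.622 F [ 0.2 -0.8  5.4] grip 31.8
t 14.47 tcp [ 0.5979 -0.0768  0.1231] gap 0.697 F [-0.2 -0.   0.4] grip 0.0
t 14.86 tcp [ 0.5977 -0.077   0.1231] gap 0.319 F [-0.6  0.3  3.6] grip 29.9
t 15.55 tcp [ 0.5961 -0.0772  0.2286] gap 0.315 F [-0.7  0.3 -1.2] grip 29.8
```

View pics/s2.png

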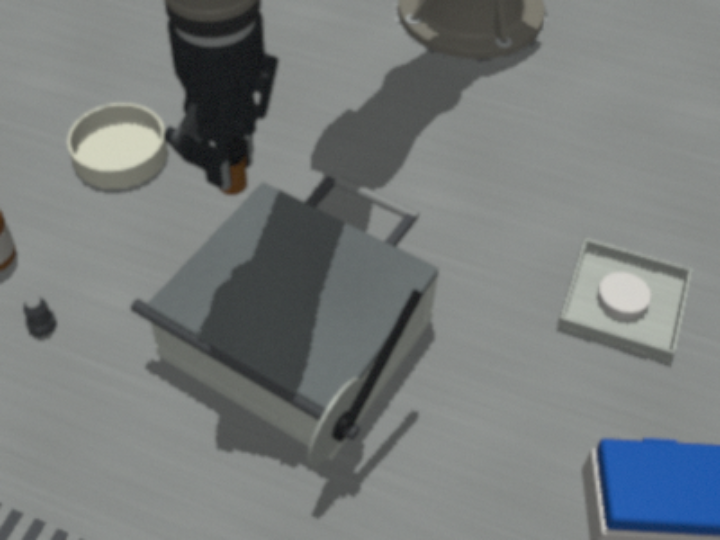

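The dish lies flat in the tray at (624,296) and the vial is held upright. Next: the vial into the pot, then pinch the bar.

```bash
cat >> h.py <<'E'
IN=[.6115,-.0096,-.195]
def bar(a):
    lx=.1-(.25*np.cos(a)-.006*np.sin(a)); z=.08+.25*np.sin(a)+.006*np.cos(a)
    c,s=np.cos(IN[2]),np.sin(IN[2]); return np.array([IN[0]+c*lx,IN[1]+s*lx,z])
E
python3 - <<'E'
from h import *
P=[.444,-.318]
vz=float(open("vz").read())
robot.move_to(P+[.2],O); robot.line_to(P+[.07],velocity=.2)
print(robot.line_to(P+[.005+vz-.003],velocity=.03,f_stop=3)); st()
fingers.gripper_to(.55); robot.pause(.2)
robot.line_to(P+[.2],velocity=.2)
im=vision.grab_frame("scene")
b=bar(0); print(b)
robot.move_to([b[0],b[1],.2],O); fingers.gripper_to(.45,force=50)
robot.line_to([b[0],b[1],b[2]-.002],velocity=.1,f_stop=8); st()
fingers.gripper_to(0.,force=50); st()
cv2.imwrite("pics/s3.png",np.hstack([cv2.resize(im[140:230,160:270,::-1],(400,330)),cv2.resize(vision.grab_frame("scene")[170:300,230:390,::-1],(400,330))]))
E
```

```text
True
t 18.53 tcp [ 0.4437 -0.3179  0.0363] gap 0.316 F [ 0.1 -0.4  4.4] grip 30.1
[0.46434285 0.01946498 0.086     ]
t 22.93 tcp [0.465  0.0196 0.0846] gap 0.451 F [ 0.8 -0.1  0.4] grip 0.0
t 23.29 tcp [0.4639 0.0196 0.0843] gap 0.116 F [-1.9  1.3  3.9] grip 48.7
```

View pics/s3.png

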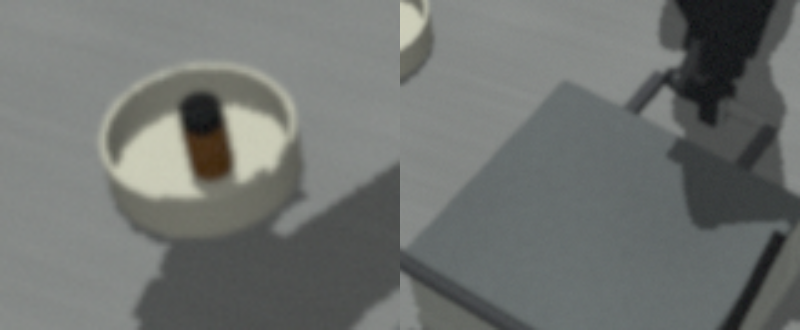

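The vial stands upright in the pot and the bar is pinched (gap about 10 mm). Next I'll raise it along the arc.

```bash
cat >> h.py <<'E'
def lid_to(a0,a1,n,v=.06):
    for a in np.linspace(a0,a1,n+1)[1:]:
        b=bar(a); robot.line_to([b[0],b[1],b[2]-.002],velocity=v)
def shot(name):
    robot.pause(.3)
    s=vision.grab_frame("scene")[200:350,250:410,::-1];t=vision.grab_frame("top")[155:305,245:405,::-1]
    s=cv2.convertScaleAbs(s,alpha=1.5,beta=10)
    cv2.imwrite(name,np.vstack([cv2.resize(x,None,fx=5,fy=5,interpolation=cv2.INTER_CUBIC)[:600] for x in[s]]))
    cv2.imwrite("pics/_t_"+name.split("/")[1],cv2.resize(t,None,fx=4,fy=4,interpolation=cv2.INTER_CUBIC))
E
python3 - <<'E'
from h import *
lid_to(0,.5,5); shot("pics/l1.png"); st(); b=bar(.5); print(b)
E
```

```text
t 26.57 tcp [0.4952 0.0136 0.2041] gap 0.122 F [-8.8  2.5 -0.3] grip 48.7
[0.49718922 0.0129775  0.20512188]
```

View pics/l1.png

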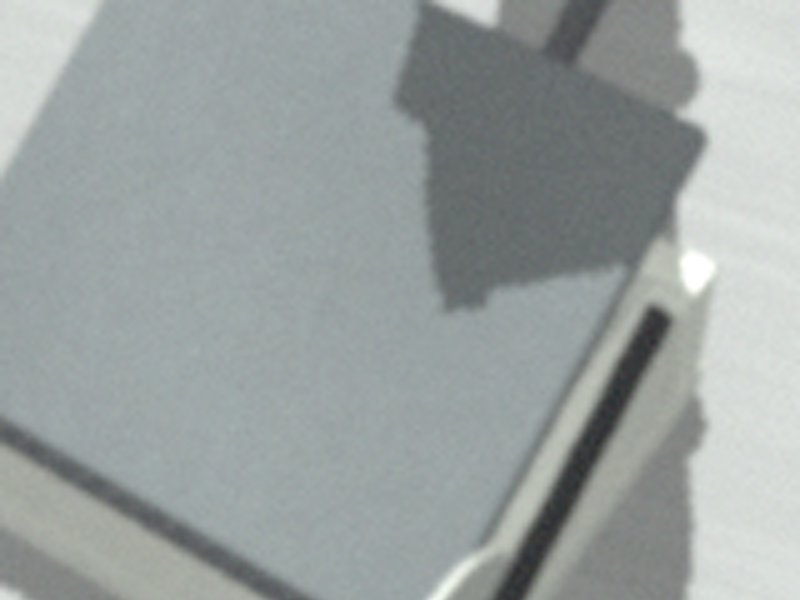

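The lid is up. Its left edge runs (480,550)→(705,140), almost parallel to the arm at (510,590)→(660,310). I'll check the angle difference numerically and close up in both views.

Run:
```python
from h import *
for c in("top","scene"): cv2.imwrite(f"pics/raw_{c}.png",vision.grab_frame(c)[:,:,::-1])
st()
t=cv2.imread("pics/raw_top.png")[175:275,248:298];s=cv2.convertScaleAbs(cv2.imread("pics/raw_scene.png")[215:340,335:405],alpha=1.4)
A=cv2.resize(t,None,fx=6,fy=6,interpolation=cv2.INTER_CUBIC);B=cv2.resize(s,None,fx=4.8,fy=4.8,interpolation=cv2.INTER_CUBIC)
cv2.imwrite("pics/cmp.png",np.hstack([A,B]))
```

```text
t 26.68 tcp [0.4952 0.0136 0.2041] gap 0.116 F [-7.3  2.7 -0.3] grip 48.7
```

View pics/cmp.png

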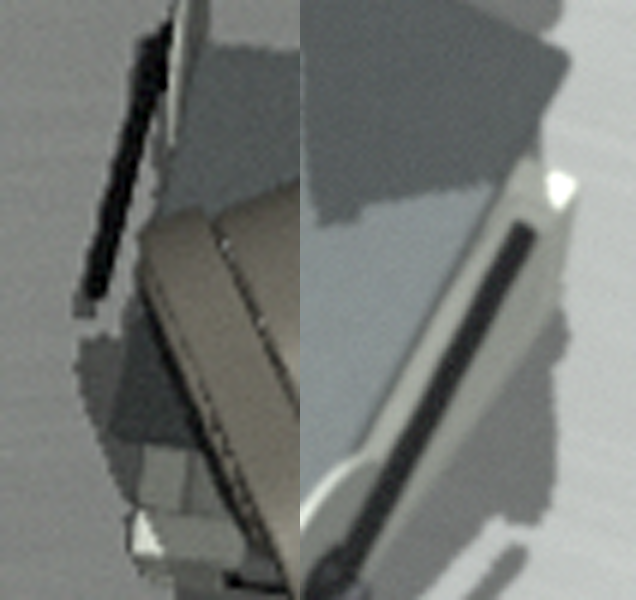

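Left (top view): the lid corner is at (266.7,247.5) and the arm's upper end edge at (263.3,224.5). Right (scene view): the lid corner is at (391.4,226.3) and the arm tip at (381.8,262.5). I'll solve for both angles jointly, with camera offsets as unknowns.

```bash
cat > fit2.py <<'E'
from h import *
from fit import T,S,W
from scipy.optimize import least_squares
pt=lambda a,r,h,y:(.1-r*np.cos(a)+h*np.sin(a),y,.08+r*np.sin(a)+h*np.cos(a))
def run(h,A):
    def res(p):
        x,y,yaw,w,th,a,yo=p[:7];o={"top":p[7:9],"scene":p[9:11]}
        m=[("top",pt(0,.2,.012,w),T(100,443)),("top",pt(0,.2,.012,-w),T(474,487)),
        ("scene",pt(0,.2,.012,w),S(640,210)),("scene",pt(0,.2,.012,-w),S(305,42)),
        ("top",pt(a,.2,.012,w),(266.6,247.4)),("scene",pt(a,.2,.012,w),(391.2,226.2)),
        ("top",pt(th,.14,h,w+yo),(263.2,224.4)),("top",pt(th,.14,h-.012,w+yo),(262,227)),("scene",pt(th,.14,h,w+yo),(381.7,262.5))]
        if th is None: pass
        r=np.concatenate([proj(W(p[:3],l),c)[0]+o[c]-uv for c,l,uv in m])/.5
        b=W(p[:3],(-.15,0,.086))
        return np.r_[r,p[7:11]/.8,(b[0]-.4645)/.002,(a-A)/.01,(yo-.014)/.002,(w-.109)/.002]
    r=least_squares(res,[.6115,-.0096,-.195,.109,.5,.5,.014,0,0,0,0])
    C=np.linalg.inv(r.jac.T@r.jac)
    print(h,r.x.round(4),"th sd",C[4,4]**.5,"diff",(r.x[4]-r.x[5]).round(4),"sd",(C[4,4]+C[5,5]-2*C[4,5])**.5,"cost",r.cost.round(1));return r,res
for h in(.012,.006):
    r,_=run(h,.5)
    print((r.fun[:18].reshape(-1,2)*.5).round(1).tolist())
E
python3 fit2.py
python3 - <<'E'
# independent: silhouette fit of black arm in both images using fitted pose
import sys;sys.argv=['x']
E
```

```text
0.012 [ 0.6117 -0.0083 -0.1857  0.1074  0.4867  0.4728  0.0174 -0.0498  0.6027
 -0.2427  0.7836] th sd 0.010670922134499565 diff 0.0139 sd 0.010494961702969529 cost 19.0
[[-0.6, 0.8], [-0.2, 0.1], [0.6, -0.7], [-0.4, 0.1], [-0.3, -1.0], [-0.7, 0.3], [-0.1, -0.6], [1.3, 0.4], [0.6, -0.0]]
0.006 [ 0.6116 -0.0083 -0.1851  0.1074  0.5294  0.4729  0.0174 -0.0533  0.5722
 -0.237   0.7734] th sd 0.010689525922857537 diff 0.0565 sd 0.010509811657056365 cost 19.2
[[-0.6, 0.9], [-0.2, 0.1], [0.6, -0.8], [-0.4, 0.1], [-0.3, -1.0], [-0.6, 0.2], [-0.1, -0.7], [1.3, 0.5], [0.5, 0.1]]
```

```bash
sed -i 's/("top",pt(a,.2,.012,w),(266.6,247.4))/("top",pt(a,.2,.0,w),(266.6,247.4))/' fit2.py; python3 fit2.py
cat > sil.py <<'E'
from fit2 import *
# silhouette fit of the black arm: box r 0..14, render hull, compare with dark mask
def poly(p,th,h0,y0,c,o):
    P=[W(p,pt(th,r,h,y)) for r in(.02,.14) for h in(h0,h0+.012) for y in(y0,y0+.008)]
    return cv2.convexHull((proj(np.array(P),c)+o).astype(np.float32))[:,0]
dark={}
for c,(r0,r1,c0,c1) in {"top":(178,232,255,281),"scene":(250,338,338,392)}.items():
    a=cv2.imread(f"pics/raw_{c}.png").max(2).astype(float)[r0:r1,c0:c1]
    dark[c]=(np.clip((90-a)/55,0,1) if c=="scene" else np.clip((75-a)/50,0,1),(r0,c0))
def render(P,sh,off,k=8):
    m=np.zeros((sh[0]*k,sh[1]*k),np.float32);q=(P-np.array(off)[::-1]+.5)*k-.5
    cv2.fillConvexPoly(m,np.round(q*16).astype(int),1.,shift=4);return cv2.GaussianBlur(cv2.resize(m,sh[::-1],interpolation=cv2.INTER_AREA),(0,0),.6)
from scipy.optimize import minimize
for h0 in(0,-.006):
  r,_=run(h0+.012,.5);x=r.x
  def cost(v,full=False):
    E=[]
    for c in dark:
        d,off=dark[c];o=x[7:9] if c=="top" else x[9:11]
        m=render(poly(x[:3],v[0],h0,x[3]+v[1],c,o+(v[2:4] if c=="top" else v[4:6])),d.shape,off)
        w=np.ones(d.shape); 
        k=cv2.dilate((m>.05).astype(np.uint8),np.ones((7,7)));n=int(.78*d.shape[0])
        w=k*1.
        if c=="scene": w[n:]=0
        else: w[:8]=0
        E.append((w*(m-d)**2).sum())
    return E if full else sum(E)+.5*np.sum((np.array(v[2:])/.4)**2)
  v=min((minimize(cost,[t,.010,0,0,0,0],method="Nelder-Mead",options=dict(initial_simplex=np.array([[t,.01,0,0,0,0]]+[[t+.05*(i==0),.01+.003*(i==1)]+[.5*(i==j) for j in range(2,6)] for i in range(6)]),maxiter=900)) for t in(.45,.52,.6)),key=lambda r:r.fun)
  print("sil",h0,v.x.round(4),v.fun,cost(v.x,True))
E
python3 sil.py
```

```text
0.012 [ 0.6121 -0.0084 -0.1898  0.1077  0.4718  0.4976  0.017   0.0061  0.2755
 -0.1872  0.5849] th sd 0.010764925181772559 diff -0.0258 sd 0.010647511881621052 cost 13.8
[[-0.8, 0.1], [-0.2, -0.2], [0.8, -0.4], [-0.3, -0.1], [-0.4, 0.3], [-1.0, -0.1], [0.0, -0.7], [1.4, 0.3], [0.6, 0.4]]
0.006 [ 0.612  -0.0084 -0.1893  0.1077  0.5144  0.4977  0.017   0.003   0.2468
 -0.1814  0.575 ] th sd 0.010783627820178327 diff 0.0167 sd 0.010662146389747253 cost 14.3
[[-0.8, 0.1], [-0.2, -0.2], [0.8, -0.5], [-0.3, -0.1], [-0.4, 0.3], [-1.0, -0.1], [0.0, -0.8], [1.4, 0.4], [0.6, 0.5]]
0.012 [ 0.6121 -0.0084 -0.1898  0.1077  0.4718  0.4976  0.017   0.0061  0.2755
 -0.1872  0.5849] th sd 0.010764925181772559 diff -0.0258 sd 0.010647511881621052 cost 13.8
[[-0.8, 0.1], [-0.2, -0.2], [0.8, -0.4], [-0.3, -0.1], [-0.4, 0.3], [-1.0, -0.1], [0.0, -0.7], [1.4, 0.3], [0.6, 0.4]]
0.006 [ 0.612  -0.0084 -0.1893  0.1077  0.5144  0.4977  0.017   0.003   0.2468
 -0.1814  0.575 ] th sd 0.010783627820178327 diff 0.0167 sd 0.010662146389747253 cost 14.3
[[-0.8, 0.1], [-0.2, -0.2], [0.8, -0.5], [-0.3, -0.1], [-0.4,
[... 1369 characters left out ...]
 ^^^
    df = [f_eval - f0 for f_eval in f_evals]
                                    ^^^^^^^
    f = np.atleast_1d(self.fun(x, *self.args, **self.kwargs))
                      ~~~~~~~~^^^^^^^^^^^^^^^^^^^^^^^^^^^^^^
    return np.atleast_1d(self.fun(x))
                         ~~~~~~~~^^^
    return self.f(x, *self.args, **self.kwargs)
           ~~~~~~^^^^^^^^^^^^^^^^^^^^^^^^^^^^^^
  File "fit2.py", line 13, in res
    r=np.concatenate([proj(W(p[:3],l),c)[0]+o[c]-uv for c,l,uv in m])/.5
                      ~~~~^^^^^^^^^^^^^^
  File "h.py", line 4, in proj
    c=vision.calibration(cam);E=np.array(c["extrinsics"]);K=np.array(c["mtx"])
ValueError: time passes only in moves, steps and waits
```

```bash
python3 - <<'E'
s=open("h.py").read()
s=s.replace('def proj(','import functools\ncal=functools.lru_cache(None)(lambda c:vision.calibration(c))\ndef proj(',1).replace('c=vision.calibration(cam)','c=cal(cam)')
open("h.py","w").write(s)
s=open("fit2.py").read().replace("for h in(.012,.006):",'if __name__=="__main__":\n  for h in(.012,.006):')
open("fit2.py","w").write(s)
E
python3 sil.py
```

```text
0.012 [ 0.6121 -0.0084 -0.1898  0.1077  0.4718  0.4976  0.017   0.0061  0.2755
 -0.1872  0.5849] th sd 0.010764925181772559 diff -0.0258 sd 0.010647511881621052 cost 13.8
sil 0 [ 0.5318  0.0121 -0.2779 -0.0186  0.1737  0.0523] 49.595283889606016 [np.float64(20.922228542396823), np.float64(28.327778590249736)]
0.006 [ 0.612  -0.0084 -0.1893  0.1077  0.5144  0.4977  0.017   0.003   0.2468
 -0.1814  0.575 ] th sd 0.010783627820178327 diff 0.0167 sd 0.010662146389747253 cost 14.3
sil -0.006 [ 0.5602  0.0115 -0.5787 -0.7413  0.1421  0.005 ] 53.249594856656245 [np.float64(23.16149047842128), np.float64(27.260891545352024)]
```

```bash
python3 - <<'E'
s=open("sil.py").read()
s=s.replace("def render(P,sh,off,k=8):","def render(P,sh,off,end=None,k=8):")
s=s.replace(";return cv2.Gauss",'\n    if end is not None: cv2.fillConvexPoly(m,np.round(((end-np.array(off)[::-1]+.5)*k-.5)*16).astype(int),0.,shift=4)\n    return cv2.Gauss')
s=s.replace("    P=[W(","    rs=(.14,) if end else (.02,.14)\n    P=[W(").replace("for r in(.02,.14)","for r in rs").replace("y0,c,o):","y0,c,o,end=False):")
s=s.replace("m=render(poly(x[:3],v[0],h0,x[3]+v[1],c,o+(v[2:4] if c==\"top\" else v[4:6])),d.shape,off)",
"""a=(x[:3],v[0],h0,x[3]+v[1],c,o+(v[2:4] if c=="top" else v[4:6]))
        m=render(poly(*a),d.shape,off,poly(*a,end=True) if c=="top" else None)""")
s=s.replace("np.ones((7,7))","np.ones((5,5))")
s=s.replace("  print(\"sil\"","""  for t in np.arange(.42,.62,.03):
    q=minimize(lambda u:cost([t,*u]),v.x[1:],method="Nelder-Mead",options=dict(maxiter=400));print("  ",t.round(2),round(q.fun,2),np.round(cost([t,*q.x],True),1),q.x.round(3))
  print("sil\"""")
s=s.replace("def cost","def cost",1)
open("sil.py","w").write(s)
E
python3 sil.py; python3 -c "
import cv2
a=cv2.imread('pics/raw_top.png').max(2);print(a[216:232,258:270]);a=cv2.imread('pics/raw_scene.png').max(2);print(a[256:272,372:390])"
```

```text
0.012 [ 0.6121 -0.0084 -0.1898  0.1077  0.4718  0.4976  0.017   0.0061  0.2755
 -0.1872  0.5849] th sd 0.010764925181772559 diff -0.0258 sd 0.010647511881621052 cost 13.8
   0.42 81.18 [33.6 39.7] [ 0.01  -1.579 -0.034  0.051  0.072]
   0.45 63.65 [25.9 32.8] [ 0.011 -1.25  -0.072  0.046  0.074]
   0.48 54.62 [23.5 28.7] [ 0.011 -0.86  -0.06   0.07   0.066]
   0.51 54.62 [25.7 27.5] [ 0.012 -0.649 -0.067  0.068  0.075]
   0.54 58.44 [28.9 29.4] [ 0.012 -0.154 -0.068  0.064  0.081]
   0.57 62.86 [31.4 30.7] [ 0.013  0.448 -0.128  0.116  0.093]
   0.6 71.78 [34.3 35.8] [ 0.013  0.708 -0.092  0.068  0.135]
sil 0 [ 0.4886  0.0112 -0.7922 -0.062   0.067   0.0727] 53.585992093122826 [np.float64(23.479732073998576), np.float64(28.10240746507166)]
0.006 [ 0.612  -0.0084 -0.1893  0.1077  0.5144  0.4977  0.017   0.003   0.2468
 -0.1814  0.575 ] th sd 0.010783627820178327 diff 0.0167 sd 0.010662146389747253 cost 14.3
   0.42 104.57 [47.9 37.8] [ 0.009 -2.424  0.036 -0.396 -0.063]
   0.45 113.88 [65.8 45.1] [ 0.011 -0.849 -0.074 -0.463 -0.055]
   0.48 68.57 [32.  28.3] [ 0.011 -1.477 -0.096 -0.6
[... 1723 characters left out ...]
103 113 112 112 109 106]
 [ 80  94 104 110 111 100  75  45  36  35  36  53  87 104 108 108 106 108]
 [ 86  97 108 112 107  87  56  40  32  31  31  48  79  96 104 104 109 107]
 [ 94 104 115 111  98  73  47  31  31  33  37  58  85 100 105 109 107 107]
 [103 112 115 107  84  56  39  30  33  31  43  70  90 102 105 106 104 106]
 [109 113 111  96  66  45  32  31  31  35  57  82 100 104 104 106 107 107]
 [116 113 103  85  50  33  32  33  31  41  66  91 101 101 105 107 106 107]
 [116 113  97  65  44  34  34  30  36  53  83  97 101 104 105 104 106 108]
 [115 104  79  50  32  34  29  31  48  74  93 101 101 103 105 108 105 110]
 [109  90  61  40  35  27  30  41  62  87  99 101 102 102 105 109 106 114]]
```

```bash
sed -i 's/(263.2,224.4)/(263.0,224.6)/;s/(262,227)/(261.6,227.6)/;s/(381.7,262.5)/(381.3,261.9)/;s/(yo-.014)\/.002/(yo-.016)\/.001/' fit2.py; python3 fit2.py
```

```text
0.012 [ 0.6119 -0.0084 -0.1885  0.1077  0.4693  0.498   0.0167 -0.2049  0.2715
 -0.2414  0.5803] th sd 0.010783546035512091 diff -0.0287 sd 0.01066058268327569 cost 18.5
[[-1.0, 0.2], [-0.4, -0.2], [0.7, -0.6], [-0.4, -0.1], [-0.5, 0.4], [-1.1, -0.2], [0.2, -0.6], [1.8, -0.0], [0.9, 0.7]]
0.006 [ 0.6119 -0.0084 -0.1879  0.1077  0.512   0.4981  0.0167 -0.208   0.2427
 -0.2354  0.5704] th sd 0.010802469773200804 diff 0.0138 sd 0.010675602800792267 cost 19.1
[[-1.0, 0.3], [-0.4, -0.2], [0.7, -0.6], [-0.4, -0.1], [-0.5, 0.5], [-1.1, -0.3], [0.2, -0.7], [1.8, 0.1], [0.8, 0.9]]
```

Run:
```python
from h import *
lid_to(.5,.487,1,.02); robot.pause(.5); st()
im=vision.grab_frame("scene")
for n in("dish","vial"): print(n,[(np.round(r["rect"],0).tolist(),round(r["p"],2)) for r in recognise(n,"scene")[:2]])
print(workorder.close_job())
```

```text
t 27.49 tcp [0.4937 0.0139 0.2012] gap 0.119 F [-7.7  2.9  0.1] grip 48.7
dish [([496.0, 265.0, 30.0, 23.0], 0.65), ([172.0, 278.0, 18.0, 21.0], 0.41)]
vial [([216.0, 176.0, 16.0, 29.0], 0.83), ([311.0, 245.0, 161.0, 171.0], 0.35)]
the job is handed in; nothing more can be done
None
```

The job is handed in: the dish lies in the tray, the vial stands in the pot, and the gripper holds the lid at about 0.487 rad, my estimate of the index arm's angle (measured at 0.47–0.49 rad, or 0.51–0.53 if the bar is centred on the hinge axis, which I judged less likely); the arm was not touched.

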